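# Make room in the case rack and slide the yellow case in

## Robot

A 7-joint arm with a two-finger parallel gripper is mounted at the origin on a cart in front of the work surface, level with it; the furniture and walls round the work are solid. World frame = base frame: x ahead of the robot, y to its left, z up, the work surface at z = 0. Lengths are in m, angles in rad, forces in N, time in s.
With the tool pointing down it reaches from about 0.425 to 0.925 m from the base axis. Payload 6.8 kg.
Tool frame: the origin (TCP) lies at the very end of the fingers, on their centre line; the grasp point (between the pads) lies 19 mm behind it; z points along the fingers, y is the line along which they close (so a half turn about z gives the same grasp; the last joint's range is limited). The gripper opens to 85 mm and grips with 20 to 120 N. Pads are 22 mm wide; open, the fingers measure 114 mm over their backs; the gripper's body (76 mm by 85 mm) begins 54 mm behind the grasp point. The pads swing forward as they close: fully open they stand 13 mm farther back than shut.
Start: joints at [-1.359, 0.477, 0.022, 1.555, -0.011, 1.109, -0.083], TCP at [0.212, 0.641, 0.231] pointing down, gripper open.
Joint ranges: [-2.96, 2.96], [-0.34, 2.1], [-1.41, 1.46], [0.24, 2.44], [-1.37, 4.51], [0.17, 1.92], [-2.96, 2.96]. Speed limits (rad/s): [2.39, 2.39, 3.14, 3.14, 3.14, 3.14, 3.14].

## Interface

Orientations are given as a unit quaternion [w, x, y, z].
In Python, from station import get_obs, read_camera, hand_in gives the robot as it stands.
- The arm moves only by the tool arm_command, never from a script. Its argument "commands" is one flat list of numbers, 7 for each row, row after row: the shift along the tool's x, y, z in m, then the turn, a rotation vector about the tool's x, y, z in degrees, then the opening, from 0 (shut) to 1 (fully open). In form: [tx, ty, tz, rx, ry, rz, fingers, tx, ty, tz, rx, ry, rz, fingers, ...]. A call has 1 to 8 rows; each row is the pose to reach, as a shift and turn from the pose commanded when the call began, along the tool's axes at that moment; what a row does not reach only later rows make up. A row lasts 1/10 s, in which the tool goes at most 50 mm and 8.59 degrees, less where a joint would pass 70% of its speed; a pose out of reach is approached as far as the arm can. A call with a gripper value outside its range is refused whole. The fingers move at their own pace and stop on an object; "force" is the grip in N (left out, the last holds). Time passes only in rows, so rows that repeat a pose let the fingers close. It gives the time, the measured TCP pose, the force, the opening and the grip force at its end, in the units of the state.
- get_obs(): the state, without advancing time (a new reading comes with each control period).
- read_camera(name): name is "scene" or "top"; returns a dict with "img" (384x512x3 uint8, red, green, blue), "camera_matrix" (3x3 intrinsics, pixels), "pose" (4x4, takes a point from camera to world coordinates). Camera axes: x right, y down, z forward; pixel columns grow to the right and rows downward; lengths in m; the calibration is good to about 2 mm. A picture is of the moment at which its call begins. There is no depth.
- hand_in(): hands the job in; it is judged then, once.
The state is a dict: "t": time; "q": joint angles; "joint_vel": joint speeds; "joint_torque": joint torques, N m; "eef_pos": TCP position; "tool_rot": TCP orientation; "contact_force": force on the tool from outside, world axes, zero at the start; "torque": the same for the moment, N m; "gripper_width": opening from 0.0 (shut) to 1.0 (fully open); "grasp_force": force on a finger pad.
Only numpy, scipy, OpenCV 4.12 (cv2) and the standard library are available. Lean on these libraries where they do the work, as an engineer would, in place of code of your own. Each camera call takes 0.05 s, during which the arm holds its last target. There are 200 camera calls.

## Task

The yellow tool-bit case belongs in the bench rack immediately to the right of the blue case (right as seen from the robot). There is no room there yet: by their grips, slide the blue case and those beyond it left, and the cases on its right to the right, as far as the end plates allow, without lifting any of them out of the rack. Then lower the yellow case into the gap until it stands fully down and upright on the rack floor, and let go; work gently, never ramming cases against the end plates or one another, and leave the other things on the bench alone.

Things in the scene. Friction and masses are not known exactly. Their poses are not given: they have to be found in the camera images.
- rack_floor (a point): Bench rack, fixed: an open tray 110 x 242 mm with 22 mm high guide walls along front and back, 96 mm apart inside (a case has 3 mm play at each end), open above. Point: centre of the tray floor's upper face, 6 mm above the bench; x points across the tray (away from the robot), y along the row to the robot's left, z up. Yaw up to 0.2 rad.
- rack_front (a point): Middle of the top edge of the rack's front wall, 22 mm above the bench. Two aluminium end plates, inner faces 174 mm apart, 83 mm high, bound the row; each gives 4 mm on springs (3 N/mm), then is solid. The pair is clamped up to 15 mm off the tray's centre along y, an offset not measured: feel for it. Five cases take 170 mm. A case bears up to 25 N of push, 40 N when set down on the floor.
- blue_case_mid (a point): Blue tool-bit case, 90 x 34 x 50 mm (x, y, z), with a black grip block on top (26 mm along x, as thick as the case: 34 mm, 30 mm tall; overall 80 mm). Point: centre, 40 mm above the underside (case top 10 mm, grip top 40 mm above it). One of four in the rack almost touching, in any order (white rightmost), axes as the rack's; one to three slide with under 2 N on slick strips; pushed hard at the grip it tips.
- red_case_mid (a point): Red tool-bit case, 90 x 34 x 50 mm (x, y, z), with a black grip block on top (26 mm along x, as thick as the case: 34 mm, 30 mm tall; overall 80 mm). Point: centre, 40 mm above the underside (case top 10 mm, grip top 40 mm above it). One of four in the rack almost touching, in any order (white rightmost), axes as the rack's; one to three slide with under 2 N on slick strips; pushed hard at the grip it tips.
- green_case_mid (a point): Green tool-bit case, 90 x 34 x 50 mm (x, y, z), with a black grip block on top (26 mm along x, as thick as the case: 34 mm, 30 mm tall; overall 80 mm). Point: centre, 40 mm above the underside (case top 10 mm, grip top 40 mm above it). One of four in the rack almost touching, in any order (white rightmost), axes as the rack's; one to three slide with under 2 N on slick strips; pushed hard at the grip it tips.
- white_case_mid (a point): White tool-bit case, 90 x 34 x 50 mm (x, y, z), with a black grip block on top (26 mm along x, as thick as the case: 34 mm, 30 mm tall; overall 80 mm). Point: centre, 40 mm above the underside (case top 10 mm, grip top 40 mm above it). One of four in the rack almost touching, in any order (white rightmost), axes as the rack's; one to three slide with under 2 N on slick strips; pushed hard at the grip it tips.
- yellow_case_mid (a point): Yellow tool-bit case, 90 x 34 x 50 mm (x, y, z), with a black grip block on top (26 mm along x, as thick as the case: 34 mm, 30 mm tall; overall 80 mm). Point: centre, 40 mm above the underside (case top 10 mm, grip top 40 mm above it). About 0.18 kg, bottom edges rounded 3 mm. Stands on the bench left of the rack; goes in with its x along the rack's x, either way round.
- nail_jar: Bystander: screw-top jar of tacks, 63 mm across, 76 mm tall; origin at the centre of its underside.
- glue_pot: Bystander: brown plastic glue pot, 70 mm across, 62 mm tall; origin at the centre of its underside.
- tin_wax: Bystander: flat round wax tin, 71 mm across, 24 mm tall; origin at the centre of its underside.

How it is judged:
By the outcome, as a careful person would: the job done as asked, in the order asked, and still so for the second after the job is handed in, with the robot touching nothing.
It also fails if it takes over 72 s, if anything falls off the work surface, if the arm or the gripper's body presses on something with over 40 N, if the wrist force passes 120 N, or if a joint passes its speed limit or range.

## Working session

There is one attempt and no reset: what is moved stays moved. The work goes in short steps, Python scripts to look and compute and a tool call to move; the robot and the scene stay as the last step left them, time stands still between calls to the robot, and variables do not carry over. Pictures are saved under pics/ and viewed, at most 10 in all, crops included, and the job is handed in when it is done.

Besides the shell and the picture viewer there is one more tool, called after "Call:" as a command line: name --argument value ..., lists and objects as JSON in quotes. arm_command: Moves the arm, as the interface text tells. Its arguments: {"type":"object","properties":{"commands":{"type":"array","items":{"type":"number"}},"force":{"type":"number"}},"required":["commands"]}

```bash
mkdir -p pics
cat > h.py <<'E'
import numpy as np, cv2
from station import get_obs, read_camera, hand_in
def ray(c,u,v,z):
    K=c["camera_matrix"];P=np.array(c["pose"])
    d=P[:3,:3]@np.linalg.solve(K,[u,v,1.]);o=P[:3,3]
    return o+d*(z-o[2])/d[2]
def proj(c,p):
    P=np.array(c["pose"]);q=c["camera_matrix"]@(P[:3,:3].T@(np.array(p)-P[:3,3]));return q[:2]/q[2]
def save(c,n): cv2.imwrite("pics/"+n,c["img"][:,:,::-1])
E
python3 - <<'E'
from h import *
import pickle
C={n:read_camera(n) for n in("scene","top")}
pickle.dump(C,open("c0.pkl","wb"))
im=np.hstack([C[n]["img"] for n in C]); 
for n in C: save(C[n],n+"0.png"); print(n,np.round(C[n]["pose"],3).tolist(),C[n]["camera_matrix"].tolist())
o=get_obs();print({k:np.round(o[k],3).tolist() for k in o})
E
```

```text
scene [[0.722, -0.505, 0.473, -0.079], [-0.692, -0.533, 0.487, -0.538], [0.006, -0.678, -0.735, 0.968], [0.0, 0.0, 0.0, 1.0]] [[424.34497744004284, 0.0, 258.9335725223603], [0.0, 424.34497744004284, 191.86267175705265], [0.0, 0.0, 1.0]]
top [[-0.024, -0.99, 0.141, 0.374], [-1.0, 0.024, 0.003, 0.074], [-0.006, -0.141, -0.99, 1.176], [0.0, 0.0, 0.0, 1.0]] [[456.72182547075454, 0.0, 253.70443423839598], [0.0, 456.72182547075454, 191.9289755357276], [0.0, 0.0, 1.0]]
{'t': 0.1, 'q': [-1.359, 0.478, 0.022, 1.556, -0.012, 1.109, -0.083], 'joint_vel': [0.001, -0.001, -0.0, -0.002, -0.0, 0.001, 0.0], 'joint_torque': [0.004, -59.776, 1.613, -28.195, 0.013, 0.005, 0.0], 'eef_pos': [0.212, 0.64, 0.23], 'tool_rot': [-0.0, 0.159, 0.987, -0.001], 'contact_force': [0.556, 1.012, -0.458], 'torque': [-0.004, 0.008, 0.048], 'grasp_force': 0.0, 'gripper_width': 1.0}
```

View pics/top0.png

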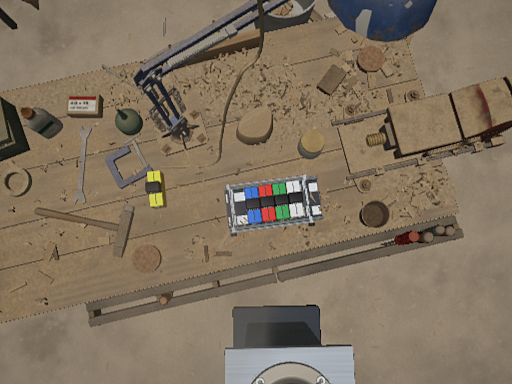

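View pics/scene0.png

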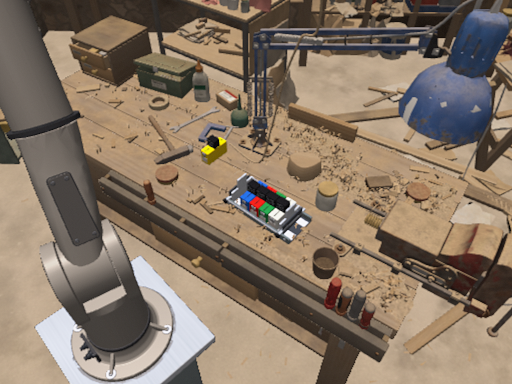

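The blue/red/green/white row is at about (275,205) in the top view, with the yellow case at (154,188). Both pictures show the row running blue, red, green, white from left to right. Next I zoom in and measure.

Run:
```python
from h import *
import pickle
C=pickle.load(open("c0.pkl","rb"))
c=C["top"]; im=c["img"]
a=cv2.resize(im[168:243,218:330],None,fx=7,fy=7,interpolation=cv2.INTER_CUBIC)
cv2.imwrite("pics/topz.png",a[:,:,::-1])
hsv=cv2.cvtColor(im,cv2.COLOR_RGB2HSV)
for n,lo,hi in(("yellow",22,33),("blue",105,125),("red",0,6),("green",50,80)):
    m=cv2.inRange(hsv,(lo,150,70),(hi,255,255))
    m[:165]=0;m[245:]=0;m[:,:140]=0;m[:,330:]=0
    k,l,s,ce=cv2.connectedComponentsWithStats(m)
    for i in range(1,k):
        if s[i,4]>25: print(n,s[i],ce[i],ray(c,*ce[i],.056 if n!="yellow" else .05).round(4))
    if n=="yellow":
        r=cv2.minAreaRect(np.argwhere(m)[:,::-1].astype(np.float32));print(r,[ray(c,*p,.05).round(3).tolist() for p in cv2.boxPoints(r)])
```

```text
yellow [147 171  18  19 161] [155.47826087 177.01242236] [0.5779 0.3224 0.05  ]
yellow [149 192  17  15 130] [155.76153846 199.24615385] [0.5217 0.3213 0.05  ]
((156.15574645996094, 188.71310424804688), (36.03322219848633, 16.296432495117188), 84.80557250976562) [[0.592, 0.345, 0.05], [0.595, 0.305, 0.05], [0.504, 0.296, 0.05], [0.502, 0.336, 0.05]]
blue [244 187  15  12 134] [251.1119403  192.30597015] [0.5325 0.0837 0.056 ]
blue [247 209  15  15 153] [254.19607843 215.92810458] [0.4737 0.0775 0.056 ]
red [258 185  15  13 141] [264.77304965 190.34042553] [0.5366 0.0498 0.056 ]
red [261 207  15  15 167] [268.16766467 213.89820359] [0.4778 0.043  0.056 ]
```

View pics/topz.png

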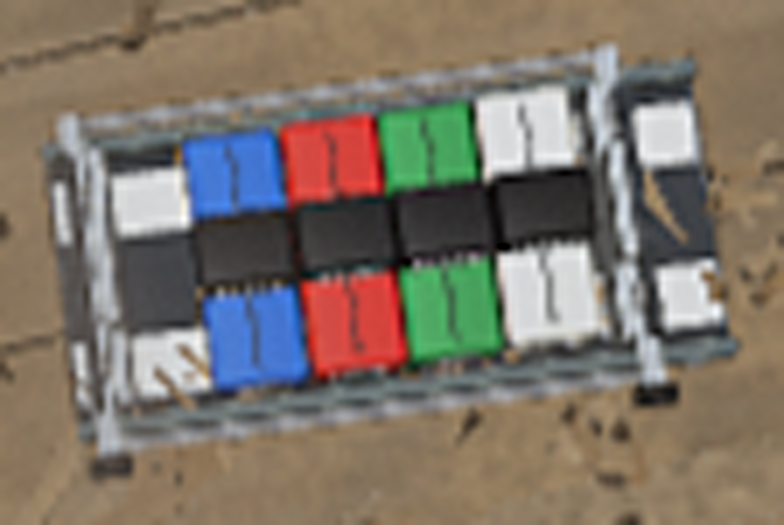

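The zoom shows the order blue, red, green, white. There is about 30 mm free left of blue and only a few mm right of white. So blue goes left alone, and red, green and white go right. I'll work out the centres from the case-top edges.

```bash
cat >> h.py <<'E'
from scipy.spatial.transform import Rotation as R
def togo(p,yaw,o=None):
    "shift (tool axes) and turn about tool z to reach p with tool y along yaw"
    o=o or get_obs(); q=o["tool_rot"]; M=R.from_quat([q[1],q[2],q[3],q[0]]).as_matrix()
    T=np.array([[np.sin(yaw),np.cos(yaw),0],[-np.cos(yaw),np.sin(yaw),0],[0,0,-1]]).T
    T=np.column_stack([[-np.sin(yaw),np.cos(yaw),0],[np.cos(yaw),np.sin(yaw),0],[0,0,-1]])
    rv=[R.from_matrix(M.T@T@S).as_rotvec(degrees=True) for S in (np.eye(3),np.diag([-1,-1,1]))]
    return (M.T@(np.array(p)-o["eef_pos"])).round(4), min(rv,key=np.linalg.norm).round(2)
E
python3 - <<'E'
from h import *
import pickle
C=pickle.load(open("c0.pkl","rb"))
c=C["top"]
z=lambda u,v:((u+.5)/7-.5+218,(v+.5)/7-.5+168)
ax=[]
# sub-pixel edges by saturation/colour in 7x picture: columns through each half
a=cv2.cvtColor(cv2.resize(c["img"][168:243,218:330],None,fx=7,fy=7,interpolation=cv2.INTER_CUBIC),cv2.COLOR_RGB2HSV)
for n,lo,hi in(("blue",100,125),("red",0,8),("green",50,80)):
    m=cv2.inRange(a,(lo,110,90),(hi,255,255)); m=cv2.morphologyEx(m,cv2.MORPH_OPEN,np.ones((15,15)))
    k,l,s,ce=cv2.connectedComponentsWithStats(m)
    B=[cv2.boxPoints(cv2.minAreaRect(np.argwhere(l==i)[:,::-1].astype(np.float32))) for i in range(1,k) if s[i,4]>1500]
    P=[np.array([ray(c,*z(*p),.056) for p in b]) for b in B]
    far,near=sorted(P,key=lambda p:-p[:,0].mean())
    f=far[np.argsort(-far[:,0])]; g=near[np.argsort(-near[:,0])]
    # far outer edge, near inner edge, near outer edge
    e1,e2,e3,e0=f[:2].mean(0),g[:2].mean(0),g[2:].mean(0),f[2:].mean(0)
    d=(e1-e2)[:2];yaw=np.arctan2(d[1],d[0]);u=np.array([np.cos(yaw),np.sin(yaw)])
    print(n,"yaw",yaw.round(3),"len",np.linalg.norm(d).round(4),np.linalg.norm(e1-e3).round(4),"ctr",(e1[:2]-.045*u).round(4),(e2[:2]+.013*u).round(4),
     "width",np.linalg.norm(g[0]-g[1]).round(4))
s=lambda pt:ray(c,*z(*pt),.082).round(4)
print("plates L",s((68,125)),s((108,445)),"R",s((607,60)),s((655,375)))
print(togo([.503,.081,.23],.11))
E
```

```text
blue yaw 0.104 len 0.0571 0.0909 ctr [0.5022 0.0809] [0.5031 0.0809] width 0.0346
red yaw 0.105 len 0.0564 0.0912 ctr [0.5066 0.0467] [0.5081 0.0469] width 0.0323
green yaw 0.107 len 0.058 0.0897 ctr [0.5099 0.0116] [0.5099 0.0117] width 0.0328
plates L [0.5471 0.1409 0.082 ] [0.4361 0.1289 0.082 ] R [ 0.5653 -0.0466  0.082 ] [ 0.4555 -0.0587  0.082 ]
(array([-0.452 , -0.4395,  0.0012]), array([-8.000e-02,  6.000e-02,  6.537e+01]))
```

Call:
arm_command --commands '[-0.452,-0.4395,0,0,0,65.2,0.6,-0.452,-0.4395,0,0,0,65.2,0.6,-0.452,-0.4395,0,0,0,65.2,0.6,-0.452,-0.4395,0,0,0,65.2,0.6,-0.452,-0.4395,0,0,0,65.2,0.6,-0.452,-0.4395,0,0,0,65.2,0.6,-0.452,-0.4395,0,0,0,65.2,0.6,-0.452,-0.4395,0,0,0,65.2,0.6]' --force 20

```text
t: 0.9
eef_pos: [0.3971, 0.2839, 0.2312]
tool_rot: [-0.0, 0.668, 0.744, -0.0]
contact_force: [1.4, -0.3, 0.2]
gripper_width: 0.594
grasp_force: 0.0
```

Run:
```python
from h import *
print(get_obs()["q"],togo([.5027,.0809,.13],.107))
```

```text
[-1.07659805  0.16766193  0.37091641  2.01090234 -0.0733726   0.97563682
 -0.56138306] (array([-0.2132,  0.0831,  0.1011]), array([-0.01, -0.01,  0.05]))
```

Call:
arm_command --commands '[-0.21,0.083,0.1,0,0,0,0.6,-0.21,0.083,0.1,0,0,0,0.6,-0.21,0.083,0.1,0,0,0,0.6,-0.21,0.083,0.1,0,0,0,0.6,-0.21,0.083,0.1,0,0,0,0.6,-0.21,0.083,0.1,0,0,0,0.6,-0.21,0.083,0.1,0,0,0,0.6]'

```text
t: 1.6
eef_pos: [0.5026, 0.0854, 0.1306]
tool_rot: [-0.0, 0.667, 0.745, -0.001]
contact_force: [0.1, 0.9, -0.1]
gripper_width: 0.598
grasp_force: 0.0
```

Run:
```python
from h import *
import pickle
o=get_obs();print(o["q"],togo([.5027,.0809,.064],.107),o["contact_force"])
c=read_camera("scene")
P=proj(c,o["eef_pos"]).astype(int);print(P)
a=c["img"][P[1]-60:P[1]+50,P[0]-70:P[0]+75]
cv2.imwrite("pics/s1.png",cv2.resize(a,None,fx=5,fy=5,interpolation=cv2.INTER_CUBIC)[:,:,::-1])
```

```text
[-0.66017103  0.36085132  0.45184188  2.0628839  -0.2235944   0.76575076
  0.03886698] (array([-0.0044, -0.0003,  0.0667]), array([-0.09,  0.04,  0.18])) [ 0.11009881  0.88424321 -0.14863353]
[252 171]
```

View pics/s1.png

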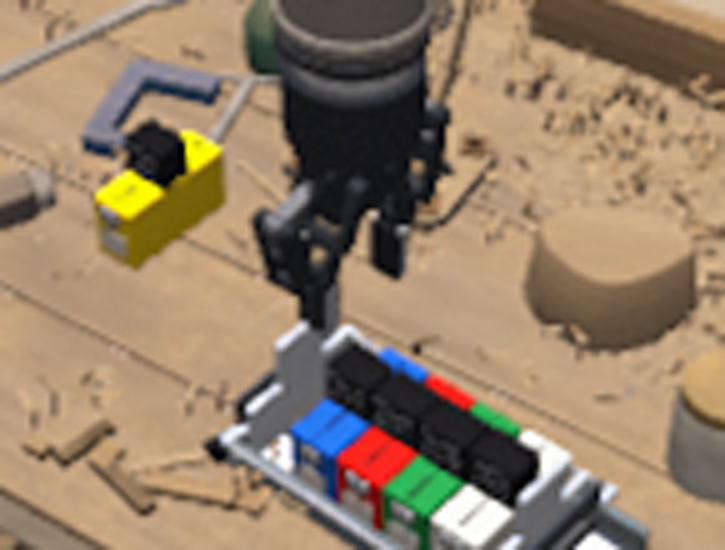

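The scene view shows the open gripper astride the row of grips, above the blue case, with its fingers clear of the left plate.

Call:
arm_command --commands '[-0.004,0,0.03,0,0,0,0.6,-0.004,0,0.06,0,0,0,0.6,-0.004,0,0.072,0,0,0,0.6,-0.004,0,0.072,0,0,0,0.45,-0.004,0,0.072,0,0,0,0.4,-0.004,0,0.072,0,0,0,0.36]'

```text
t: 2.25
eef_pos: [0.5042, 0.0833, 0.0606]
tool_rot: [0.0, 0.666, 0.746, 0.001]
contact_force: [-1.3, 0.1, -0.6]
gripper_width: 0.36
grasp_force: 0.1
```

Run:
```python
from h import *
o=get_obs();print(togo([.5027,.0809,.058],.107),o["contact_force"],o["torque"])
```

```text
(array([-0.0022, -0.0018,  0.0026]), array([ 0.12, -0.04,  0.38])) [-1.26227746  0.1393665  -0.5989381 ] [ 0.0333578   0.11086669 -0.0118816 ]
```

Call:
arm_command --commands '[-0.002,-0.0015,0.001,0,0,0,0.36,-0.002,-0.0015,0.001,0,0,0,0.33,-0.002,-0.0015,0.001,0,0,0,0.31,-0.002,-0.0015,0.001,0,0,0,0.3]'

```text
t: 2.65
eef_pos: [0.5023, 0.0805, 0.0587]
tool_rot: [0.0, 0.666, 0.746, 0.0]
contact_force: [-1.3, -0.2, 4.5]
gripper_width: 0.302
grasp_force: 10.6
```

Call:
arm_command --commands '[0.003,0,-0.0005,0,0,0,0.29,0.007,0,-0.0005,0,0,0,0.29,0.011,0,-0.0005,0,0,0,0.29,0.015,0,-0.0005,0,0,0,0.29,0.018,0,-0.0005,0,0,0,0.29]'

```text
t: 3.15
eef_pos: [0.5, 0.099, 0.0587]
tool_rot: [-0.0, 0.666, 0.746, 0.0]
contact_force: [1.2, -0.7, 0.2]
gripper_width: 0.301
grasp_force: 20.2
```

Run:
```python
from h import *
o=get_obs()
c=read_camera("top");u=proj(c,[.50,.099,.056]).astype(int);print(u)
a=c["img"][168:243,218:330]
cv2.imwrite("pics/t2.png",cv2.resize(a,None,fx=7,fy=7,interpolation=cv2.INTER_CUBIC)[:,:,::-1])
```

```text
[245 205]
```

View pics/t2.png

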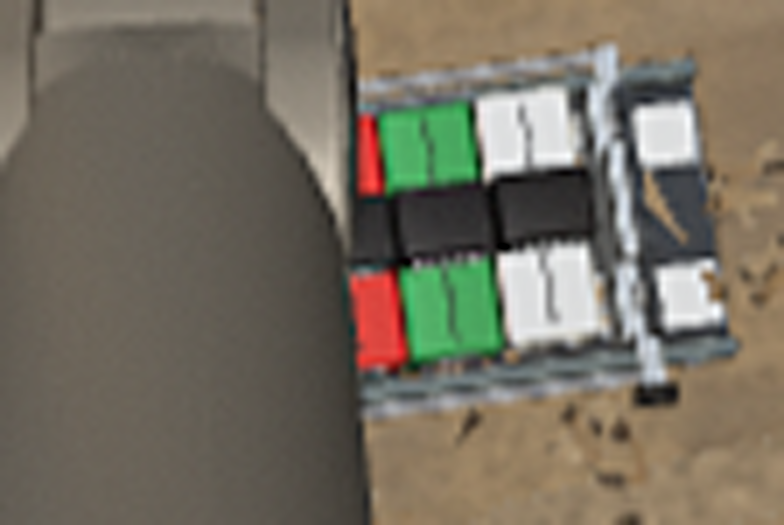

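The arm hides blue in the top view. Green and white have not moved. I'll continue slowly, watching the force.

Call:
arm_command --commands '[0.002,0,0,0,0,0,0.29,0.004,0,0,0,0,0,0.29,0.006,0,0,0,0,0,0.29,0.006,0,0,0,0,0,0.29]'

```text
t: 3.6
eef_pos: [0.4993, 0.1047, 0.0588]
tool_rot: [-0.0, 0.666, 0.746, 0.0]
contact_force: [0.1, 0.8, -0.5]
gripper_width: 0.305
grasp_force: 20.0
```

Call:
arm_command --commands '[0.0015,0,0,0,0,0,0.29,0.003,0,0,0,0,0,0.29,0.003,0,0,0,0,0,0.29]'

```text
t: 3.9
eef_pos: [0.499, 0.1076, 0.0587]
tool_rot: [-0.0, 0.666, 0.746, -0.0]
contact_force: [-0.7, -0.1, -1.0]
gripper_width: 0.298
grasp_force: 20.0
```

Call:
arm_command --commands '[0.001,0,0,0,0,0,0.29,0.002,0,0,0,0,0,0.29,0.002,0,0,0,0,0,0.29]'

```text
t: 4.2
eef_pos: [0.4988, 0.1091, 0.0588]
tool_rot: [0.0, 0.666, 0.746, -0.0]
contact_force: [0.4, -0.6, -0.6]
gripper_width: 0.303
grasp_force: 20.1
```

Call:
arm_command --commands '[0.001,0,0,0,0,0,0.29,0.002,0,0,0,0,0,0.29,0.002,0,0,0,0,0,0.29]'

```text
t: 4.5
eef_pos: [0.4987, 0.1103, 0.0588]
tool_rot: [0.0, 0.666, 0.746, -0.0]
contact_force: [0.6, -4.1, -0.5]
gripper_width: 0.3
grasp_force: 20.2
```

Call:
arm_command --commands '[0,0,0,0,0,0,0.4,0,0,0,0,0,0,0.6,0,0,-0.02,0,0,0,0.6,0,0,-0.045,0,0,0,0.6,-0.03,0,-0.045,0,0,0,0.6,-0.064,0,-0.045,0,0,0,0.6,-0.064,0,-0.045,0,0,0,0.6]'

```text
t: 5.2
eef_pos: [0.5063, 0.0437, 0.1044]
tool_rot: [0.001, 0.668, 0.744, 0.0]
contact_force: [-0.1, 1.1, -0.6]
gripper_width: 0.599
grasp_force: 0.0
```

Run:
```python
from h import *
o=get_obs();print(togo([.5062,.0464,.059],.107),o["contact_force"],o["torque"])
```

```text
(array([0.0028, 0.0001, 0.0454]), array([0.07, 0.07, 0.03])) [-0.12756512  1.13710255 -0.60997137] [-0.01606356  0.05865133 -0.03807397]
```

Call:
arm_command --commands '[0.002,0,0.02,0,0,0,0.6,0.002,0,0.04,0,0,0,0.6,0.002,0,0.0455,0,0,0,0.45,0.002,0,0.0455,0,0,0,0.36,0.002,0,0.0455,0,0,0,0.33,0.002,0,0.0455,0,0,0,0.31,0.002,0,0.0455,0,0,0,0.29]'

```text
t: 5.9
eef_pos: [0.5064, 0.05, 0.0592]
tool_rot: [0.0, 0.666, 0.746, 0.001]
contact_force: [-0.3, 0.7, 3.8]
gripper_width: 0.299
grasp_force: 20.6
```

Call:
arm_command --commands '[-0.001,0,-0.0005,0,0,0,0.29,-0.002,0,-0.0005,0,0,0,0.29,-0.002,0,-0.0005,0,0,0,0.29]'

```text
t: 6.2
eef_pos: [0.5061, 0.0481, 0.0592]
tool_rot: [-0.0, 0.666, 0.746, 0.0]
contact_force: [-1.7, 2.5, 5.6]
gripper_width: 0.303
grasp_force: 20.8
```

Call:
arm_command --commands '[-0.001,0,0,0,0,0,0.29,-0.002,0,0,0,0,0,0.29,-0.002,0,0,0,0,0,0.29]'

```text
t: 6.5
eef_pos: [0.5065, 0.0461, 0.0592]
tool_rot: [0.0, 0.666, 0.746, 0.001]
contact_force: [-1.6, 3.7, 4.7]
gripper_width: 0.301
grasp_force: 20.8
```

Call:
arm_command --commands '[0,0,-0.001,0,0,0,0.29,-0.001,0,-0.001,0,0,0,0.29,-0.001,0,-0.001,0,0,0,0.29]'

```text
t: 6.8
eef_pos: [0.5058, 0.0443, 0.0595]
tool_rot: [-0.0, 0.666, 0.746, -0.0]
contact_force: [-0.5, 1.0, -2.2]
gripper_width: 0.299
grasp_force: 19.9
```

Call:
arm_command --commands '[-0.001,0,0,0,0,0,0.29,-0.001,0,0,0,0,0,0.29]'

```text
t: 7.0
eef_pos: [0.506, 0.0433, 0.0596]
tool_rot: [-0.0, 0.666, 0.746, -0.0]
contact_force: [-0.8, -0.5, -1.2]
gripper_width: 0.301
grasp_force: 19.9
```

Call:
arm_command --commands '[-0.001,0,0,0,0,0,0.29,-0.002,0,0,0,0,0,0.29,-0.002,0,0,0,0,0,0.29]'

```text
t: 7.3
eef_pos: [0.5064, 0.0415, 0.0597]
tool_rot: [-0.0, 0.666, 0.746, -0.0]
contact_force: [-0.1, 1.1, -1.7]
gripper_width: 0.299
grasp_force: 19.8
```

Call:
arm_command --commands '[-0.001,0,0,0,0,0,0.29,-0.001,0,0,0,0,0,0.29]'

```text
t: 7.5
eef_pos: [0.5065, 0.041, 0.0598]
tool_rot: [-0.0, 0.666, 0.746, 0.0]
contact_force: [-0.7, 1.8, -3.0]
gripper_width: 0.303
grasp_force: 19.9
```

Call:
arm_command --commands '[-0.001,0,0.0007,0,0,0,0.29,-0.001,0,0.0007,0,0,0,0.29]'

```text
t: 7.7
eef_pos: [0.5067, 0.0405, 0.0592]
tool_rot: [-0.0, 0.666, 0.746, 0.0]
contact_force: [-1.3, 3.8, 1.4]
gripper_width: 0.303
grasp_force: 20.4
```

Call:
arm_command --commands '[-0.0005,0,0,0,0,0,0.29,-0.001,0,0,0,0,0,0.29]'

```text
t: 7.9
eef_pos: [0.5068, 0.0401, 0.0592]
tool_rot: [-0.001, 0.666, 0.746, 0.0]
contact_force: [-2.5, 7.0, 2.5]
gripper_width: 0.294
grasp_force: 20.5
```

Call:
arm_command --commands '[0,0,0,0,0,0,0.4,0,0,0,0,0,0,0.6,0,0,-0.03,0,0,0,0.6,0,0,-0.07,0,0,0,0.6,0.04,0,-0.11,0,0,0,0.6,0.09,0,-0.11,0,0,0,0.6,0.14,0,-0.11,0,0,0,0.6,0.19,0,-0.11,0,0,0,0.6]'

```text
t: 8.7
eef_pos: [0.4864, 0.2239, 0.17]
tool_rot: [0.001, 0.667, 0.745, 0.001]
contact_force: [1.0, 0.8, 0.8]
gripper_width: 0.601
grasp_force: 0.0
```

Run:
```python
from h import *
import pickle
C=pickle.load(open("c0.pkl","rb"))
c=read_camera("top");pickle.dump(c,open("t3.pkl","wb"))
g=lambda im:cv2.resize(im,None,fx=7,fy=7,interpolation=cv2.INTER_CUBIC)
a=g(c["img"][168:243,225:330])
b=g(C["top"]["img"][165:212,140:170]); s=C["scene"]["img"]
b2=g(s[130:168,195:235])
W=np.zeros((600,800,3),np.uint8)
a=cv2.resize(a,(480,343));W[:343,:480]=a;W[:b.shape[0],490:490+b.shape[1]]=b;W[345:345+b2.shape[0]-11,:b2.shape[1]]=b2[:255]
cv2.imwrite("pics/t3.png",W[:,:,::-1])
```

```text
(no output)
```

View pics/t3.png

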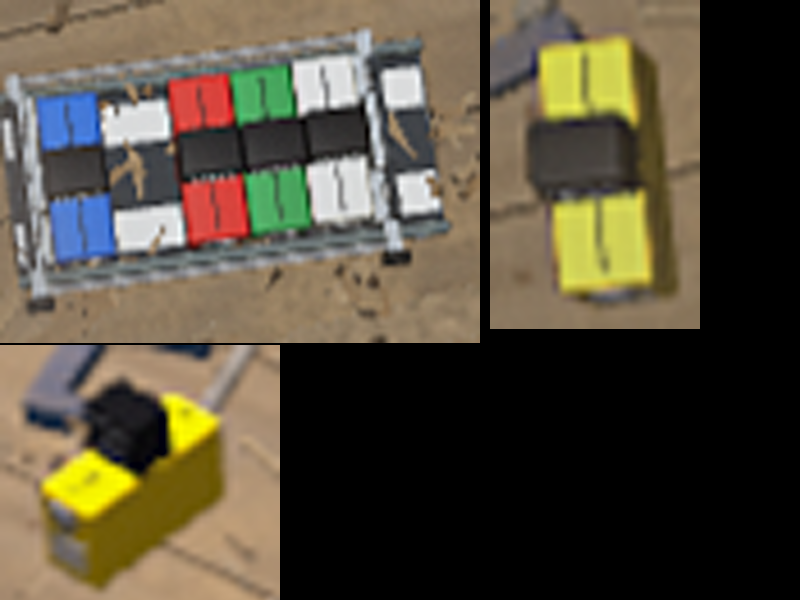

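The picture shows a case-wide gap between blue and red, with blue at the left plate and white at the right plate. The bright yellow top face and its darker right side separate cleanly. Now I'll measure the gap centre and the yellow case.

Run:
```python
from h import *
import pickle
C=pickle.load(open("c0.pkl","rb"));t=pickle.load(open("t3.pkl","rb"))
def faces(c,x0,y0,x1,y1,lo,hi,vmin,z):
    a=cv2.resize(c["img"][y0:y1,x0:x1],None,fx=7,fy=7,interpolation=cv2.INTER_CUBIC);h=cv2.cvtColor(a,cv2.COLOR_RGB2HSV)
    m=cv2.inRange(h,(lo,110,vmin),(hi,255,255));m=cv2.morphologyEx(m,cv2.MORPH_OPEN,np.ones((15,15)))
    k,l,s,ce=cv2.connectedComponentsWithStats(m)
    P=[np.array([ray(c,(p[0]+.5)/7-.5+x0,(p[1]+.5)/7-.5+y0,z) for p in cv2.boxPoints(cv2.minAreaRect(np.argwhere(l==i)[:,::-1].astype(np.float32)))]) for i in range(1,k) if s[i,4]>1500]
    far,near=sorted(P,key=lambda p:-p[:,0].mean())
    f=far[np.argsort(-far[:,0])]; g=near[np.argsort(-near[:,0])]
    e1,e2,e3=f[:2].mean(0),g[:2].mean(0),g[2:].mean(0)
    d=(e1-e2)[:2];yaw=np.arctan2(d[1],d[0]);u=np.array([np.cos(yaw),np.sin(yaw)])
    print("yaw",yaw.round(3),np.linalg.norm(d).round(4),"len",np.linalg.norm(e1-e3).round(4),"w",np.linalg.norm(g[0]-g[1]).round(4),np.linalg.norm(f[0]-f[1]).round(4),"ctr",(e1[:2]-.045*u).round(4),(e2[:2]+.013*u).round(4))
    return ((e1[:2]-.045*u)+(e2[:2]+.013*u))/2
b=faces(t,218,168,330,243,100,125,90,.056);r=faces(t,218,168,330,243,0,8,90,.056)
g=faces(t,218,168,330,243,50,80,90,.056)
print("gap ctr",(b+r)/2,"b-r",np.linalg.norm(b-r),"angle",np.arctan2((b-r)[0],(b-r)[1]))
yc=faces(C["top"],140,165,170,212,20,35,170,.05)
print(togo([*yc,.13],.1))
```

```text
yaw 0.116 0.0567 len 0.0898 w 0.0331 0.0331 ctr [0.4989 0.1083] [0.5002 0.1085]
yaw 0.109 0.0566 len 0.0912 w 0.0335 0.033 ctr [0.5069 0.0382] [0.5083 0.0383]
yaw 0.105 0.0572 len 0.0892 w 0.0325 0.0327 ctr [0.5106 0.0033] [0.5114 0.0034]
gap ctr [0.50359873 0.07333498] b-r 0.07062523323949499 angle -0.11449543753654137Traceback (most recent call last):
  File "<stdin>", line 18, in <module>
  File "<stdin>", line 9, in faces
ValueError: too many values to unpack (expected 2)
```

Run:
```python
from h import *
import pickle
c=pickle.load(open("c0.pkl","rb"))["top"]
x0,y0=140,165
a=cv2.resize(c["img"][165:212,140:170],None,fx=7,fy=7,interpolation=cv2.INTER_CUBIC);h=cv2.cvtColor(a,cv2.COLOR_RGB2HSV)
m=cv2.inRange(h,(20,110,170),(35,255,255));m=cv2.morphologyEx(cv2.morphologyEx(m,cv2.MORPH_CLOSE,np.ones((9,9))),cv2.MORPH_OPEN,np.ones((15,15)))
P=[]
for q in cv2.findContours(m,cv2.RETR_EXTERNAL,cv2.CHAIN_APPROX_NONE)[0]:
    if cv2.contourArea(q)<1500: continue
    b=cv2.boxPoints(cv2.minAreaRect(q));w=np.array([ray(c,(p[0]+.5)/7-.5+x0,(p[1]+.5)/7-.5+y0,.05) for p in b])[:,:2]
    w=w[np.argsort(-w[:,0])];P.append(w);print(w.round(4).tolist())
f,g=sorted(P,key=lambda p:-p[:,0].mean())
e1,e2,e3=f[:2].mean(0),g[:2].mean(0),g[2:].mean(0);d=e1-e3;yaw=np.arctan2(d[1],d[0]);u=np.array([np.cos(yaw),np.sin(yaw)])
print(yaw,np.linalg.norm(d),e1-.045*u,e2+.013*u,e3+.045*u)
print(togo([*(e1+e3)/2,.13],yaw))
```

```text
[[0.5387, 0.3074], [0.5355, 0.3406], [0.507, 0.3035], [0.5038, 0.3366]]
[[0.5961, 0.3123], [0.5945, 0.3458], [0.5693, 0.3103], [0.5677, 0.3437]]
0.10041608134351881 0.09034913326637195 [0.55049661 0.32457363] [0.55001966 0.32530507] [0.55014924 0.32453863]
(array([0.0809, 0.0764, 0.0401]), array([ 0.11, -0.29,  1.3 ]))
```

Call:
arm_command --commands '[0.05,0.04,0,0,0,0.8,0.6,0.077,0.076,0.02,0,0,0.8,0.6,0.077,0.076,0.04,0,0,0.8,0.6,0.077,0.076,0.04,0,0,0.8,0.6]'

```text
t: 9.15
eef_pos: [0.5523, 0.3081, 0.1257]
tool_rot: [0.0, 0.671, 0.742, -0.002]
contact_force: [-1.1, -0.9, -0.8]
gripper_width: 0.597
grasp_force: 0.0
```

Run:
```python
from h import *
o=get_obs();print(togo([.5502,.3247,.053],.095),o["contact_force"],o["torque"])
```

```text
(array([ 0.0169, -0.0001,  0.0726]), array([-0.19,  0.18,  0.34])) [-1.120746   -0.89808463 -0.84410198] [-0.05185061  0.04538726 -0.02633081]
```

Call:
arm_command --commands '[0,0,0,0,0,0,0.6,0,0,0,0,0,0,0.6]'

```text
t: 9.35
eef_pos: [0.5533, 0.3063, 0.1301]
tool_rot: [0.0, 0.672, 0.741, 0.0]
contact_force: [0.4, 0.2, -0.0]
gripper_width: 0.602
grasp_force: 0.0
```

Run:
```python
from h import *
o=get_obs();print(o["eef_pos"],togo([.5502,.3247,.053],.095),o["contact_force"],o["torque"])
```

```text
[0.55328094 0.30629879 0.13005841] (array([ 0.0186, -0.0013,  0.0771]), array([0.05, 0.02, 0.13])) [ 0.36612897  0.23546642 -0.01253316] [-0.00935666 -0.01228681  0.02443665]
```

Call:
arm_command --commands '[0.018,-0.001,0,0,0,0,0.6,0.018,-0.001,0.03,0,0,0,0.6,0.018,-0.001,0.06,0,0,0,0.6,0.018,-0.001,0.077,0,0,0,0.5,0.018,-0.001,0.077,0,0,0,0.4,0.018,-0.001,0.077,0,0,0,0.36]'

```text
t: 9.95
eef_pos: [0.5504, 0.3261, 0.053]
tool_rot: [0.0, 0.671, 0.741, 0.0]
contact_force: [-0.1, -0.4, 0.3]
gripper_width: 0.358
grasp_force: 0.0
```

Call:
arm_command --commands '[0,0,0,0,0,0,0.34,0,0,0,0,0,0,0.32,0,0,0,0,0,0,0.31,0,0,0,0,0,0,0.28,0,0,0,0,0,0,0.28]' --force 30

```text
t: 10.45
eef_pos: [0.5504, 0.326, 0.053]
tool_rot: [-0.0, 0.671, 0.741, 0.001]
contact_force: [-1.7, 0.5, 5.6]
gripper_width: 0.297
grasp_force: 30.5
```

Call:
arm_command --commands '[0,0,-0.03,0,0,0,0.28,0,0,-0.07,0,0,0,0.28,0,0,-0.12,0,0,0,0.28,0,0,-0.12,0,0,0,0.28]'

```text
t: 10.85
eef_pos: [0.5541, 0.3272, 0.1791]
tool_rot: [0.001, 0.672, 0.741, 0.006]
contact_force: [1.4, -0.2, -0.7]
gripper_width: 0.3
grasp_force: 30.1
```

Run:
```python
from h import *
o=get_obs();print(togo([.5038,.0746,.165],.11),o["contact_force"],o["torque"])
```

```text
(array([-0.2466, -0.075 ,  0.0119]), array([ 0.6 , -0.33, -0.67])) [ 1.42442423 -0.18371794 -0.67882278] [-0.00307016 -0.07029553 -0.00894121]
```

Call:
arm_command --commands '[-0.03,-0.009,0,0,0,-0.6,0.28,-0.07,-0.022,0,0,0,-0.6,0.28,-0.11,-0.034,0,0,0,-0.6,0.28,-0.15,-0.046,0,0,0,-0.6,0.28,-0.19,-0.058,0,0,0,-0.6,0.28,-0.225,-0.068,0,0,0,-0.6,0.28,-0.246,-0.073,0.005,0,0,-0.6,0.28,-0.246,-0.073,0.005,0,0,-0.6,0.28]'

```text
t: 11.65
eef_pos: [0.5005, 0.0695, 0.1665]
tool_rot: [-0.0, 0.67, 0.743, -0.001]
contact_force: [-0.2, -0.1, -1.6]
gripper_width: 0.299
grasp_force: 30.0
```

Call:
arm_command --commands '[0,0,0,0,0,0,0.28,0,0,0,0,0,0,0.28]'

```text
t: 11.85
eef_pos: [0.5019, 0.0749, 0.167]
tool_rot: [-0.0, 0.667, 0.745, 0.0]
contact_force: [-0.5, 0.6, -0.7]
gripper_width: 0.298
grasp_force: 30.0
```

Run:
```python
from h import *
o=get_obs();print(o["eef_pos"],togo([.5038,.0746,.125],.11),o["contact_force"],o["torque"])
```

```text
[0.50194252 0.07491485 0.16701864] (array([-0.0005,  0.0018,  0.042 ]), array([ 0.01, -0.02,  0.06])) [-0.52895316  0.59677216 -0.67363724] [ 0.01065403  0.04626259 -0.01313674]
```

Call:
arm_command --commands '[-0.0005,0.002,0.01,0,0,0,0.28,-0.0005,0.002,0.022,0,0,0,0.28,-0.0005,0.002,0.022,0,0,0,0.28]'

```text
t: 12.15
eef_pos: [0.5023, 0.0736, 0.1429]
tool_rot: [-0.001, 0.667, 0.745, -0.002]
contact_force: [-0.6, 0.3, -1.1]
gripper_width: 0.3
grasp_force: 30.0
```

Run:
```python
from h import *
import pickle
o=get_obs();print(o["eef_pos"],togo([.5038,.0746,.059],.11))
c=read_camera("scene");pickle.dump(c,open("s4.pkl","wb"))
# expected yellow near-right-bottom etc.
yaw=.11;u=np.array([np.cos(yaw),np.sin(yaw),0]);v=np.array([-u[1],u[0],0])
P=proj(c,o["eef_pos"]).astype(int);x0,y0=P[0]-50,P[1]-25
p=o["eef_pos"]*[1,1,0]+[0,0,o["eef_pos"][2]-.053]
for n,q in(("near-left-bot",p-.045*u+.017*v),("near-right-bot",p-.045*u-.017*v),("near-right-top",p-.045*u-.017*v+[0,0,.05]),("near-left-top",p-.045*u+.017*v+[0,0,.05])):
    print(n,proj(c,q).round(1),((proj(c,q)-[x0,y0]+.5)*7).round())
a=c["img"][y0:y0+80,x0:x0+110]
cv2.imwrite("pics/s4.png",cv2.resize(a,None,fx=7,fy=7,interpolation=cv2.INTER_CUBIC)[:,:,::-1]);print(x0,y0)
```

```text
[0.50232341 0.07364894 0.14289867] (array([0.0009, 0.0019, 0.0839]), array([-0.22,  0.06,  0.04]))
near-left-bot [240.9 189.4] [255. 314.]
near-right-bot [250.  195.1] [318. 354.]
near-right-top [249.8 182.7] [317. 267.]
near-left-top [240.4 176.9] [252. 227.]
205 145
```

View pics/s4.png

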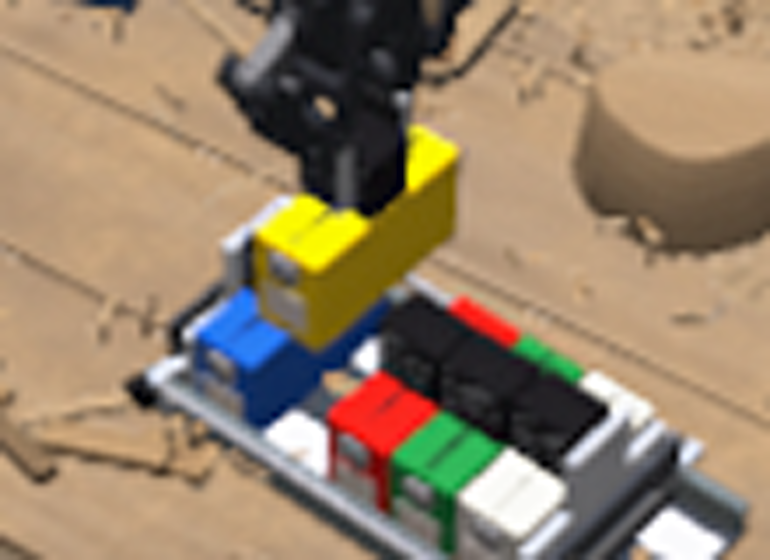

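The scene view shows the yellow case hanging over the gap. Its near-right bottom corner is at zoom (320,352), against a prediction of (318,354). I'll check the edges of blue (247,372) and red (330,408) in the same view.

Run:
```python
from h import *
import pickle
c=pickle.load(open("s4.pkl","rb"));x0,y0=205,145
yaw=.11;u=np.array([np.cos(yaw),np.sin(yaw)]);v=np.array([-u[1],u[0]]);g=np.array([.5036,.0733])
for n,p,z in(("red nlt",(330,408),.056),("blue nrt",(247,372),.056),("blue nlt",(193,335),.056),("yel nrb",(320,352),.090),("yel nrt",(318,275),.140),("yel nlt",(254,240),.140)):
    w=ray(c,p[0]/7-.5+x0,p[1]/7-.5+y0,z)[:2];print(n,w.round(4),"rack-frame rel gap",((w-g)@u).round(4),((w-g)@v).round(4))
```

```text
red nlt [0.4635 0.0497] rack-frame rel gap -0.0425 -0.019
blue nrt [0.4521 0.0877] rack-frame rel gap -0.0496 0.0199
blue nlt [0.4497 0.1186] rack-frame rel gap -0.0486 0.0509
yel nrb [0.4607 0.0523] rack-frame rel gap -0.0449 -0.0162
yel nrt [0.4568 0.0486] rack-frame rel gap -0.0492 -0.0194
yel nlt [0.4516 0.0796] rack-frame rel gap -0.051 0.012
```

Both checks put the yellow case within about 2 mm of the gap centre. I'll lower it in small steps and watch the force.

Call:
arm_command --commands '[0.0005,0.0015,0,0,0,0,0.28,0.0005,0.0015,0.006,0,0,0,0.28,0.0005,0.0015,0.012,0,0,0,0.28,0.0005,0.0015,0.012,0,0,0,0.28]'

```text
t: 12.6
eef_pos: [0.5045, 0.0739, 0.1322]
tool_rot: [-0.0, 0.667, 0.745, -0.001]
contact_force: [-0.2, 0.6, -1.3]
gripper_width: 0.299
grasp_force: 30.1
```

Call:
arm_command --commands '[0,0,0.004,0,0,0,0.28,0,0,0.008,0,0,0,0.28,0,0,0.008,0,0,0,0.28]'

```text
t: 12.9
eef_pos: [0.5048, 0.074, 0.1246]
tool_rot: [-0.0, 0.667, 0.745, -0.0]
contact_force: [0.3, -0.2, -1.8]
gripper_width: 0.298
grasp_force: 30.1
```

Call:
arm_command --commands '[0,-0.001,0.005,0,0,0,0.28,0,-0.001,0.01,0,0,0,0.28,0,-0.001,0.01,0,0,0,0.28]'

```text
t: 13.2
eef_pos: [0.5036, 0.0738, 0.1144]
tool_rot: [-0.0, 0.667, 0.745, -0.001]
contact_force: [1.0, 1.5, -1.1]
gripper_width: 0.303
grasp_force: 30.1
```

Call:
arm_command --commands '[0,0,0.003,0,0,0,0.28,0,0,0.006,0,0,0,0.28,0,0,0.009,0,0,0,0.28,0,0,0.009,0,0,0,0.28]'

```text
t: 13.6
eef_pos: [0.5039, 0.0739, 0.1057]
tool_rot: [-0.0, 0.667, 0.745, -0.0]
contact_force: [-0.9, 1.1, -0.4]
gripper_width: 0.302
grasp_force: 30.1
```

Call:
arm_command --commands '[0.0005,0,0.006,0,0,0,0.28,0.0005,0,0.012,0,0,0,0.28,0.0005,0,0.017,0,0,0,0.28,0.0005,0,0.017,0,0,0,0.28]'

```text
t: 14.0
eef_pos: [0.5035, 0.0743, 0.0882]
tool_rot: [-0.0, 0.667, 0.745, -0.001]
contact_force: [0.3, 0.7, -1.0]
gripper_width: 0.296
grasp_force: 30.1
```

Call:
arm_command --commands '[0,0,0.005,0,0,0,0.28,0,0,0.01,0,0,0,0.28,0,0,0.01,0,0,0,0.28]'

```text
t: 14.3
eef_pos: [0.5037, 0.0743, 0.0784]
tool_rot: [-0.0, 0.667, 0.745, -0.0]
contact_force: [-0.2, 0.5, -1.4]
gripper_width: 0.3
grasp_force: 30.1
```

Call:
arm_command --commands '[0,0,0.005,0,0,0,0.28,0,0,0.01,0,0,0,0.28,0,0,0.01,0,0,0,0.28]'

```text
t: 14.6
eef_pos: [0.5037, 0.0743, 0.0684]
tool_rot: [-0.0, 0.667, 0.745, -0.0]
contact_force: [0.0, -0.6, -1.0]
gripper_width: 0.3
grasp_force: 30.1
```

Inside the guide walls with no contact force. I'll finish the last 9–10 mm gently.

Call:
arm_command --commands '[0,0,0.003,0,0,0,0.28,0,0,0.006,0,0,0,0.28,0,0,0.007,0,0,0,0.28,0,0,0.007,0,0,0,0.28]'

```text
t: 15.0
eef_pos: [0.504, 0.0744, 0.0619]
tool_rot: [-0.0, 0.667, 0.745, -0.0]
contact_force: [0.1, 0.9, -2.1]
gripper_width: 0.302
grasp_force: 30.1
```

Call:
arm_command --commands '[0,0,0.001,0,0,0,0.28,0,0,0.0015,0,0,0,0.28,0,0,0.0015,0,0,0,0.28]'

```text
t: 15.3
eef_pos: [0.5041, 0.0744, 0.0606]
tool_rot: [-0.0, 0.667, 0.745, -0.0]
contact_force: [-0.8, 0.1, -1.6]
gripper_width: 0.302
grasp_force: 30.1
```

Call:
arm_command --commands '[0,0,0.001,0,0,0,0.28,0,0,0.0015,0,0,0,0.28,0,0,0.0015,0,0,0,0.28]'

```text
t: 15.6
eef_pos: [0.5041, 0.0744, 0.059]
tool_rot: [-0.0, 0.667, 0.745, -0.0]
contact_force: [-0.4, -0.5, -1.1]
gripper_width: 0.297
grasp_force: 30.1
```

Call:
arm_command --commands '[0,0,0.0005,0,0,0,0.28,0,0,0.001,0,0,0,0.28,0,0,0.001,0,0,0,0.28]'

```text
t: 15.9
eef_pos: [0.5045, 0.0744, 0.0589]
tool_rot: [-0.0, 0.667, 0.745, 0.0]
contact_force: [-2.7, -0.1, 9.4]
gripper_width: 0.3
grasp_force: 31.4
```

Floor contact at 9 N, at the expected height. Now I release and retreat.

Call:
arm_command --commands '[0,0,-0.0005,0,0,0,0.35,0,0,-0.0005,0,0,0,0.5,0,0,-0.0005,0,0,0,0.6,0,0,-0.02,0,0,0,0.6,0,0,-0.05,0,0,0,0.6,0,0,-0.09,0,0,0,0.6,0.04,0,-0.12,0,0,0,0.6,0.09,0,-0.12,0,0,0,0.6]'

```text
t: 16.7
eef_pos: [0.4974, 0.1632, 0.1824]
tool_rot: [0.002, 0.67, 0.743, 0.004]
contact_force: [1.6, 0.4, -0.3]
gripper_width: 0.599
grasp_force: 0.0
```

Call:
arm_command --commands '[0.05,0,0,0,0,0,0.6,0.1,0,0,0,0,0,0.6,0.14,0,0,0,0,0,0.6,0.14,0,0,0,0,0,0.6,0.14,0,0,0,0,0,0.6]'

```text
t: 17.2
eef_pos: [0.4785, 0.3038, 0.1776]
tool_rot: [0.0, 0.666, 0.746, -0.0]
contact_force: [0.7, -0.5, 0.5]
gripper_width: 0.6
grasp_force: 0.0
```

Run:
```python
from h import *
a,b=read_camera("top")["img"][165:243,222:332],read_camera("scene")["img"][160:250,215:325]
a=cv2.resize(a,None,fx=3.6,fy=3.6,interpolation=cv2.INTER_CUBIC);b=cv2.resize(b,None,fx=3.6,fy=3.6,interpolation=cv2.INTER_CUBIC)
W=np.zeros((330,800,3),np.uint8);W[:a.shape[0],:a.shape[1]]=a;W[:b.shape[0],400:400+b.shape[1]]=b
cv2.imwrite("pics/f.png",W[:,:,::-1])
```

```text
(no output)
```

View pics/f.png

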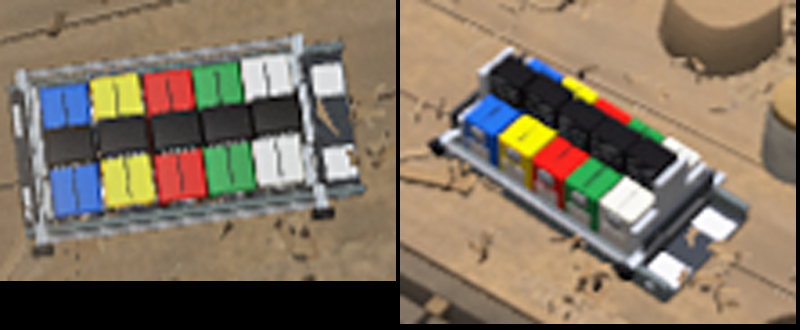

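Both views show blue, yellow, red, green and white side by side between the plates. All the tops are level and upright, and the arm is clear.

```bash
python3 -c "
from station import hand_in
print(hand_in())"
```

```text
the job is handed in; nothing more can be done
None
```

The yellow case stands upright on the rack floor immediately right of the blue case, all five cases are level between the end plates in the final pictures, and the job was handed in at about 17 s.

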